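# Ready the desktop magnifier: free the lock, set the size slide to its stop

## Task

Get the desktop magnifier in the reading room ready for the next reader. First pick up the pocket magnifier left lying across the size slide and lay it flat in the shallow tray, letting go only when it is down; then slide the transport lock's round knob fully home to the right-hand end of its slot, as a reader facing the screen sees it; last, slide the flat size grip to that reader's left until it rests against the small metal stop, without ramming it. Leave the book, the glass dome and the mug where they are.

Things in the scene. Friction and masses are not known exactly. Their poses are not given: they have to be found in the camera images.
- console: Fixed magnifier: white deck 345 (y), top 45 mm up, x -160 to 150. Origin on the table under the slot line; x points from reader to screen, y to the reader's left along the slots. Turned so that the reader's side faces the robot's right. A grey screen, 210 deep, hangs over it: front edge at x -6 mm, 138 to 158 mm up, rising away at 18 degrees, so the hand must lean 30 to 45 degrees to -x.
- size_slide: Reader's right or left half of the slot strip (varies), fixed, flush with the deck top: 60 x 171 x 45 mm; origin on the table below its centre, axes parallel to the console's. It carries the size grip (flat fin) in a slot along y.
- lock_slide: The other half of the slot strip, same size and axes. It carries the lock grip (round knob).
- size_grip (a joint): Travel of the size grip in m along +y of size_slide; 0 is 62 mm to the -y side of the slide's centre. Drag about 2 N. It is halted by the metal stop.
- lock_grip (a joint): Travel of the lock grip in m along -y of lock_slide; 0 (locked) is 55 mm to the +y side of the slide's centre, 0.100 is the end stop (free). Drag about 2 N.
- size_hold (a point): Grip point on the axis of a black flat fin, 12 wide (y), 26 deep, 58 long, leaning 30 degrees from vertical towards -x. It is 45 mm above the deck and 20 mm in front of the slot line; the fin goes on 18 mm past it. Foot 26 x 18 (y) x 17 high on the slot. Axes as the console's.
- lock_hold (a point): Grip point on the axis of a black round knob, 24 diameter, 32 long, on a 14 thick stem, leaning 30 degrees from vertical towards -x. It is 45 mm above the deck and 20 mm in front of the slot line; the knob goes on 18 mm past it. Foot as the size grip's. Axes as the console's.
- stop: Metal stop block clamped fast over the size slot, 34 (x) x 12 (y) x 17 high with a small screw to 23 high; origin on the deck at its centre, axes parallel to the console's. The size grip's foot meets it when size_hold is 15 mm to its -y side.
- pocket: Pocket magnifier, loose: black slab 135 (x) x 55 (y) x 20 mm, 0.15 to 0.31 kg; origin at the centre of its underside. It lies flat on the deck across the size slot with its +x end under the screen, between the size grip and the stop.
- tray: Shallow grey open tray, fixed, 185 (x) x 105 (y) x 22 high, walls and floor 4 to 5 mm; origin at the centre of its underside. It stands to the robot's left or right of the console (varies).
- book: Bystander: closed book lying flat, 190 x 130 x 28 mm, origin under its centre, on the side where the tray is not.
- dome: Bystander: glass dome magnifier, 64 diameter, 32 high, on the deck in front of the lock slide; origin under its centre.
- mug: Bystander: white mug, 76 diameter, 85 high, handle to +y; origin under its centre; behind the screen, beyond the tray or the book.
Things that resemble listed ones, but are neither listed nor needed, are in the scene too. What is shaped like the lock_slide but green is not meant. Of the things shaped like the pocket, the black one is meant.

How it is judged (in metres and radians):
On the way, in this order (a step that is already met when the one before it is completed fails the run):
1. the pocket magnifier is lowered flat onto the tray's floor while still touched by the fingers (x of pocket in the frame of tray between -0.028 and 0.028 m and y of pocket in the frame of tray between -0.026 and 0.026 m and z of pocket in the frame of tray below 0.009 m and angle between pocket's own z axis and vertical below 0.08 rad and contact force between the fingers and pocket above 0.3 N), for 0.05 s.
2. the lock knob is at its end stop (within 3 mm), the pocket magnifier still in the tray (x of pocket in the frame of tray between -0.028 and 0.028 m and y of pocket in the frame of tray between -0.026 and 0.026 m and z of pocket in the frame of tray below 0.009 m and angle between pocket's own z axis and vertical below 0.08 rad and value of joint lock_grip above 0.097 m), for 0.2 s.
3. the size grip rests against the metal stop (within 3 mm) (y of size_hold in the frame of stop above -0.018 m and value of joint lock_grip above 0.097 m), for 0.2 s.
At the end, for the whole second after the job is handed in: The pocket magnifier lies flat and at rest on the tray's floor inside its walls; the lock knob is within 3 mm of the end of its travel; the size grip's foot is within 3 mm of the metal stop; both grips are still (all of step 3 and x of pocket in the frame of tray between -0.028 and 0.028 m and y of pocket in the frame of tray between -0.026 and 0.026 m and z of pocket in the frame of tray below 0.009 m and angle between pocket's own z axis and vertical below 0.08 rad and linear speed of pocket below 0.02 m/s and velocity of joint each of size_grip, lock_grip below 0.005 m/s); the robot touches nothing.
It fails at once if the book, the glass dome or the mug is moved more than 15 mm or tipped (distance of any of book, dome, mug from where it was at the start of the episode above 0.015 m or angle between any of book, dome, mug's own z axis and vertical above 0.25 rad).
It fails at once if the size grip is rammed against its stop with more than 45 N (contact force between size_slide and stop above 45 N).
It also fails if it takes over 72 s, if anything falls off the work surface, if the arm or the gripper's body presses on something with over 40 N, if the wrist force passes 120 N, or if a joint passes its speed limit or range.

## Robot

A 6-joint arm with a two-finger parallel gripper is mounted at the origin on the work surface. World frame = base frame: x ahead of the robot, y to its left, z up, the work surface at z = 0. Lengths are in mm, angles in rad, forces in N, time in s.
With the tool pointing down it reaches from about 275 to 1000 mm from the base axis. Payload 8.4 kg.
Tool frame: the origin (TCP) lies at the very end of the fingers, on their centre line; the grasp point (between the pads) lies 19 mm behind it; z points along the fingers, y is the line along which they close (so a half turn about z gives the same grasp; the last joint's range is limited). The gripper opens to 85 mm and grips with 20 to 120 N. Pads are 22 mm wide; open, the fingers measure 114 mm over their backs; the gripper's body (76 mm by 85 mm) begins 54 mm behind the grasp point. The pads swing forward as they close: fully open they stand 13 mm farther back than shut.
Start: joints at [1.167, 0.353, 1.633, -0, 1.155, -0.002], TCP at [244.421, 575.227, 198.281] pointing down, gripper open.
Joint ranges: [-2.63, 2.63], [-0.92, 2.1], [0.06, 2.66], [-1.3, 4.44], [0, 2.69], [-3.02, 3.02]. Speed limits (rad/s): [2.22, 2.22, 2.79, 3.14, 3.14, 3.14].

## Interface

Orientations are given as [roll, pitch, yaw] about the fixed x, y, z axes, in that order (R = Rz(yaw) Ry(pitch) Rx(roll)).
In Python, from rig import telemetry, imaging, r gives the robot as it stands. The module is installed in compiled form; this text tells all that it offers.
- The arm moves only by the tool step_arm, never from a script. Its argument "moves" is a list of rows, each a list of 3 entries, a list of its own where there are three numbers: the turn, a rotation vector about the tool's x, y, z scaled (see below), then the shift along the tool's x, y, z scaled (see below), then the opening, from -1 (shut) to 1 (fully open). A call has 1 to 8 rows; each row is the pose to reach, as a shift and turn from the pose commanded when the call began, along the tool's axes at that moment; what a row does not reach only later rows make up. The controller multiplies each number of a shift by 200 mm and each number of a turn by 45 degrees. A row lasts 1/10 s, in which the tool goes at most 50 mm and 8.59 degrees, less where a joint would pass 70% of its speed; a pose out of reach is approached as far as the arm can. A call with a number of a shift or a turn outside -1 to 1 is refused whole. A call with a gripper value outside its range is refused whole. The fingers move at their own pace and stop on an object; "squeeze" is the grip in N (left out, the last holds). Time passes only in rows, so rows that repeat a pose let the fingers close. It gives the time, the measured TCP pose, the force, the opening and the grip force at its end, in the units of the state.
- telemetry.sense(): the state, without advancing time (a new reading comes with each control period).
- imaging.grab_frame(name): name is "scene" or "side" or "wrist"; returns the picture (420x560x3 uint8, red, green, blue); there is no depth.
- imaging.calibration(name): a dict with "fx", "fy", "cx", "cy" (pixels), "cam_to_world" (4x4, takes a point from camera to world coordinates). Camera axes: x right, y up, looking along -z (the intrinsics and any distortion apply to the point x, -y, -z); pixel columns grow to the right and rows downward; lengths in mm; the calibration is good to about 2 mm. A picture is of the moment at which its call begins: read the wrist's pose just before it. calibration takes no time and is no camera call; for the wrist camera it gives the pose at the moment of the call.
- r.sign_off(): hands the job in; it is judged then, once.
Trained networks look in the newest picture that a camera, given by its name, has taken for a name from the list of things; names that differ only in an ending like _2 or _b are one class to them, and where a whole thing is asked for, a point or a joint stands for the part that bears it (a point fixed in the world has none). Each returns a list of dicts, best first, with "conf" (0 to 1); they miss things now and then, are a little off and sometimes report something else, mostly with a low value. They report only what shows in the picture. A call takes as long as a camera call. They do not tell look-alikes from the thing itself.
- imaging.recognise(camera, name): "extent" ([left, top, width, height] in pixels, round what is visible of it).
- imaging.mark_of(camera, name): "xy" ([column, row] in pixels: a listed point, or the origin of a listed thing).
The state is a dict: "clock": time; "qpos": joint angles; "qvel": joint speeds; "joint_efforts": joint torques, N m; "eef_pos": TCP position; "tcp_rot": TCP orientation; "contact_force": force on the tool from outside, world axes, zero at the start; "wrist_torque": the same for the moment, N m; "opening": opening from 0.0 (shut) to 1.0 (fully open); "grasp_force": force on a finger pad.
Only numpy, scipy, OpenCV 4.12 (cv2) and the standard library are available. Lean on these libraries where they do the work, as an engineer would, in place of code of your own. Each camera call takes 0.05 s, during which the arm holds its last target. There are 200 camera calls.

## Working session

There is one attempt and no reset: what is moved stays moved. The work goes in short steps, Python scripts to look and compute and a tool call to move; the robot and the scene stay as the last step left them, time stands still between calls to the robot, and variables do not carry over. Pictures are saved under pics/ and viewed, at most 10 in all, crops included, and the job is handed in when it is done.

Besides the shell and the picture viewer there is one more tool, called after "Request:" as name(argument=value, ...) on one line, values as JSON. step_arm: Moves the arm, as the interface text tells. Its arguments: {"type":"object","properties":{"moves":{"type":"array"},"squeeze":{"type":"number"}},"required":["moves"]}

```bash
mkdir -p pics; cat > h.py <<'E'
import numpy as np, cv2
from rig import telemetry, imaging, r
def ray(c,px):
    k=imaging.calibration(c);T=np.array(k['cam_to_world'])
    d=np.array([(px[0]-k['cx'])/k['fx'],-(px[1]-k['cy'])/k['fy'],-1.])
    return T[:3,3],T[:3,:3]@d
def atz(c,px,z):
    o,d=ray(c,px);return o+d*(z-o[2])/d[2]
def proj(c,P):
    k=imaging.calibration(c);T=np.linalg.inv(np.array(k['cam_to_world']))
    p=T[:3,:3]@np.array(P)+T[:3,3];return np.array([k['cx']+k['fx']*p[0]/-p[2],k['cy']-k['fy']*p[1]/-p[2]])
def tri(obs):
    A=np.zeros((3,3));b=np.zeros(3)
    for c,px in obs:
        o,d=ray(c,px);d=d/np.linalg.norm(d);M=np.eye(3)-np.outer(d,d);A+=M;b+=M@o
    p=np.linalg.solve(A,b);return p
E
python3 - <<'E'
from h import *
np.set_printoptions(precision=1,suppress=True)
for c in ("scene","side"):
    f=imaging.grab_frame(c);cv2.imwrite(f'pics/{c}0.png',f[:,:,::-1])
    k=imaging.calibration(c);print(c,{a:b for a,b in k.items() if a!='cam_to_world'},np.array(k['cam_to_world']).tolist())
    for n in "console size_slide lock_slide size_hold lock_hold stop pocket tray book dome mug".split():
        print(n,[(round(m['conf'],2),np.round(m['xy']).tolist()) for m in imaging.mark_of(c,n)][:3])
E
```

```text
scene {'fx': 492.7650957663368, 'fy': 492.7650957663368, 'cx': 282.9762637563057, 'cy': 221.39865480771448} [[0.8946669636880966, -0.34400252636399103, 0.2850145363666798, 860.3100603013162], [0.44655037686081117, 0.706923036404904, -0.5485003022109813, -688.531023268091], [-0.012797851795879011, 0.6179984485864525, 0.7860751443304567, 1051.1325246457984], [0.0, 0.0, 0.0, 1.0]]
console []
size_slide [(0.22, [279.0, 243.0])]
lock_slide [(0.9, [279.0, 244.0]), (0.72, [309.0, 287.0])]
size_hold [(0.77, [330.0, 289.0])]
lock_hold [(0.54, [226.0, 123.0]), (0.53, [261.0, 217.0])]
stop [(0.68, [306.0, 262.0]), (0.28, [322.0, 148.0])]
pocket [(0.78, [309.0, 290.0]), (0.66, [314.0, 419.0])]
tray [(0.69, [324.0, 149.0]), (0.25, [310.0, 290.0])]
book [(0.64, [185.0, 343.0])]
dome [(0.66, [231.0, 247.0])]
mug [(0.69, [186.0, 346.0]), (0.61, [373.0, 171.0])]
side {'fx': 474.1982655233535, 'fy': 474.1982655233535, 'cx': 275.64263295574756, 'cy': 204.07850466599814} [[0.9896071671734441, 0.08567245152640529, -0.11548976460451743, 338.5251199897222], [-0.14286829776288892, 0.49464084677347214, -0.8572742164544299, -1237.5802899568976], [-0.016318828796381763, 0.8648645349143865, 0.5017400044585205, 819.0983900274974], [0.0, 0.0, 0.0, 1.0]]
console [(0.75, [303.0, 236.0])]
size_slide [(0.62, [329.0, 244.0])]
lock_slide [(0.8, [276.0, 234.0]), (0.66, [190.0, 198.0])]
size_hold [(0.58, [352.0, 224.0]), (0.45, [254.0, 214.0])]
lock_hold [(0.69, [175.0, 181.0]), (0.52, [255.0, 211.0])]
stop [(0.4, [313.0, 227.0])]
pocket [(0.62, [331.0, 242.0]), (0.56, [401.0, 301.0])]
tray [(0.94, [255.0, 186.0])]
book [(0.58, [307.0, 235.0]), (0.56, [272.0, 313.0])]
dome [(0.77, [252.0, 238.0])]
mug []
```

View pics/scene0.png

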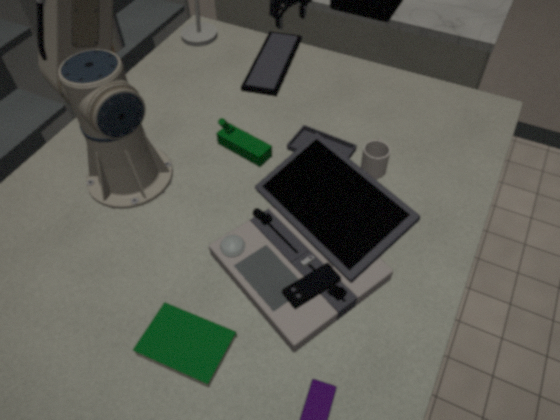

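View pics/side0.png

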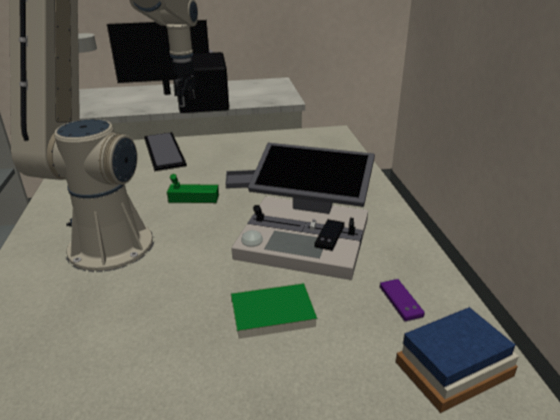

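The scene view shows the console at about (310,240). Black pocket candidates: the black slab on the deck at (311,285), and the purple look-alike at (318,405), so I choose the black one. Lock slide: the green one at (243,142) is a look-alike; the real one is in the console, with its knob at (262,216). The size fin is at (338,292), the stop at (307,262), and the tray behind the screen at (322,147). Next comes a close crop.

```bash
python3 - <<'E'
from h import *
np.set_printoptions(precision=1,suppress=True)
a=cv2.imread('pics/scene0.png')[110:350,200:430];b=cv2.imread('pics/side0.png')[135:285,220:390]
g=lambda i:np.clip(255*(i/255.)**.55,0,255).astype('u1')
cv2.imwrite('pics/sc1.png',cv2.resize(g(a),None,fx=2.5,fy=2.5,interpolation=cv2.INTER_CUBIC))
cv2.imwrite('pics/sd1.png',cv2.resize(g(b),None,fx=4,fy=4,interpolation=cv2.INTER_CUBIC))
print('lock',tri([('scene',(261,217)),('side',(255,211))]),'size',tri([('scene',(338,292)),('side',(352,224))]))
print('tray',tri([('scene',(324,149)),('side',(255,186))]),atz('scene',(324,149),0),atz('side',(255,186),0))
print('pocket',atz('scene',(309,290),45),atz('side',(331,242),45))
print('stop',atz('scene',(306,262),45),atz('side',(313,227),45))
E
```

```text
lock [445.4 -17.4  81.1] size [ 708.  -138.5   86.1]
tray [468.3 361.2 -20. ] [466.2 352.3   0. ] [471.  306.5   0. ]
pocket [ 641.4 -142.5   45. ] [ 641.5 -155.    45. ]
stop [602.2 -74.6  45. ] [607.5 -69.5  45. ]
```

View pics/sc1.png

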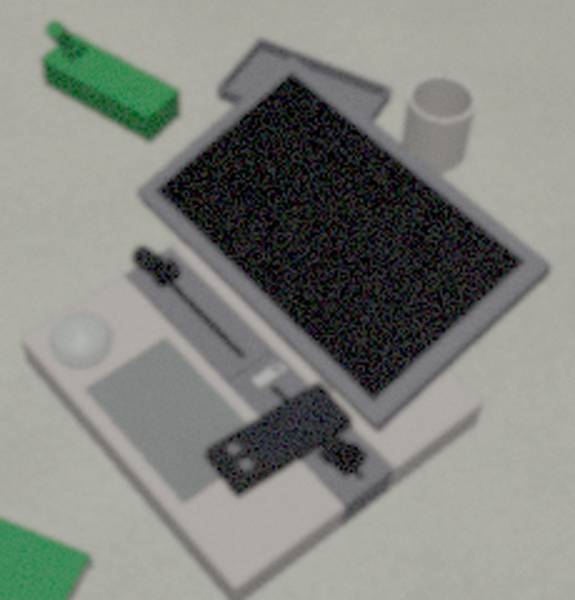

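View pics/sd1.png

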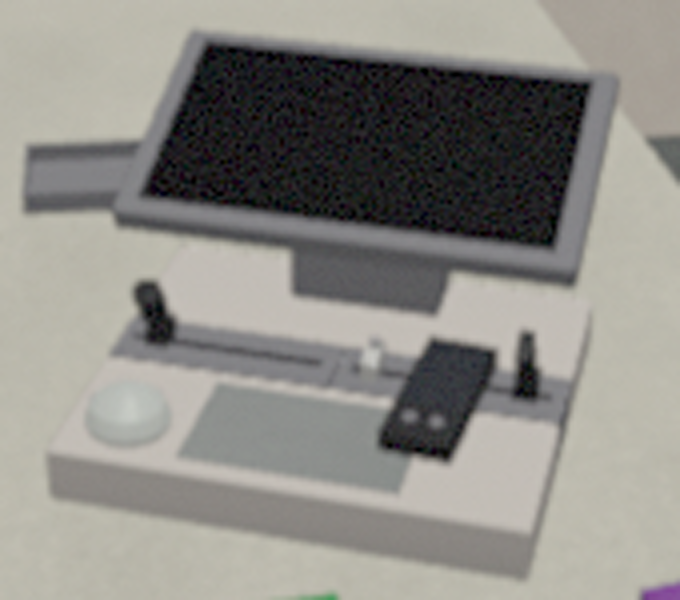

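The crop confirms the layout: the black pocket lies across the right half of the strip, between the stop (crop 268,373) and the fin (343,455), and the knob is at the left end of the lock slot. Next I fit poses from hand-read corners.

```bash
cat > fit.py <<'E'
from h import *
from scipy.optimize import least_squares
np.set_printoptions(precision=1,suppress=True)
S=lambda u,v:('scene',(200+u/2.5,110+v/2.5)); D=lambda u,v:('side',(220+u/4,135+v/4))
def W(p,P):
    c,s=np.cos(p[2]),np.sin(p[2]);return np.array([p[0]+c*P[0]-s*P[1],p[1]+s*P[0]+c*P[1],P[2]])
def fit(obs,x0,name):
    f=lambda p:np.concatenate([proj(c,W(p,P))-px for P,(c,px) in obs])
    s=least_squares(f,x0,x_scale=[100,100,1],loss='soft_l1');print(name,s.x[:2],round(s.x[2],3));print(f(s.x).reshape(-1,2).tolist() and f(s.x).reshape(-1,2));return s.x
if __name__=='__main__':
    a,b=160,172.5
    con=fit([((-a,b,45),S(25,343)),((-a,-b,45),S(238,582)),((150,-b,45),S(480,403)),((-a,b,45),D(52,455)),((-a,-b,45),D(532,530)),((150,-b,45),D(592,305)),
     ((-20,140.5,90),('scene',(261,217))),((-20,140.5,90),('side',(255,211))),((0,0,45),S(232,380)),((-30,-171,45),S(345,512)),((-30,0,45),D(325,386))],[570,-60,1.3],'console')
    poc=fit([((-67,27,65),S(207,453)),((-67,-27,45),S(240,494)),((67,27,65),S(317,385)),((67,-27,65),S(352,420)),((67,27,65),D(436,340)),((67,-27,65),D(497,348)),((-67,27,65),D(382,432)),((-67,-27,65),D(450,445))],[630,-140,1.3],'pocket')
    tr=fit([((-92,52,22),S(218,90)),((92,52,22),S(262,40)),((92,-52,22),S(390,93)),((92,52,22),D(28,148)),((-92,52,0),D(25,212))],[450,300,1.3],'tray')
    print('lock',W(con,(-20,140.5,90)),'size0',W(con,(-20,-147.5,90)))
    for n,sc,sd in (('size tip',S(345,455),D(528,340)),('stop top',S(268,373),D(373,350)),('dome',S(80,340),D(128,410))):
        P=tri([sc,sd]);q=P[:2]-con[:2];c,s=np.cos(con[2]),np.sin(con[2]);print(n,P,'in console',q[0]*c+q[1]*s,-q[0]*s+q[1]*c)
    q=poc[:2]-con[:2];print('pocket in console',q[0]*c+q[1]*s,-q[0]*s+q[1]*c)
    q=tr[:2]-con[:2];print('tray in console',q[0]*c+q[1]*s,-q[0]*s+q[1]*c)
E
python3 fit.py
```

```text
console [582.2 -68.5] 1.138
[[-3.6 -0.9]
 [-1.1  4.6]
 [ 1.7 -0.6]
 [-1.6  0.1]
 [ 1.4  1.5]
 [ 0.9 -0.9]
 [-3.2 -1.8]
 [ 2.4  0.8]
 [ 6.8 -4.9]
 [-0.  -2.1]
 [ 1.   1.5]]
pocket [ 645. -136.] 1.076
[[-1.4 -0.8]
 [-0.8  4.2]
 [ 0.6 -2.1]
 [ 0.9 -0.3]
 [-1.3 -1. ]
 [ 1.2  0.1]
 [-0.2  0.3]
 [ 1.9  0.7]]
tray [457.7 337.4] 1.007
[[-2.4  0.9]
 [30.2 -0.6]
 [-1.2 -2.3]
 [22.1 -6.9]
 [ 0.1  2.8]]
lock [446.2 -27.8  90. ] size0 [ 707.7 -148.4   90. ]
size tip [ 707.9 -144.9  101.5] in console -16.757333518741618 -146.1362079593109
stop top [606.3 -78.5  66.2] in console 1.0007206571000307 -26.12305084217922
dome [ 420.9 -120.    60.5] in console -114.34554220364902 124.92364634425796
pocket in console -34.996090215771524 -85.30493708318659
tray in console 316.3723479434097 283.1269762040535
```

```bash
cat >> h.py <<'E'
from scipy.spatial.transform import Rotation as Ro
def now():
    s=telemetry.sense();return np.array(s['eef_pos']),Ro.from_euler('xyz',s['tcp_rot'])
def rel(P,R):
    p,R0=now();print('turn',np.round((R0.inv()*R).as_rotvec(degrees=True)/45,3).tolist(),'shift',np.round(R0.inv().apply(np.array(P)-p)/200,3).tolist())
def hand(yaw,lean,flip=1):
    # tool z down and toward +x of a frame at yaw (hand leans to -x); tool y = flip*frame y
    z=np.array([np.sin(lean),0,-np.cos(lean)]);y=np.array([0,flip,0.]);x=np.cross(y,z)
    return Ro.from_euler('z',yaw)*Ro.from_matrix(np.c_[x,y,z])
E
python3 - <<'E'
from h import *
np.set_printoptions(precision=3,suppress=True)
from fit import S,D
s=telemetry.sense();p,R=now();print(R.as_matrix(),s['clock'],s['contact_force'])
T=np.array(imaging.calibration('wrist')['cam_to_world']);print(R.inv().apply(T[:3,3]-p),R.inv().as_matrix()@T[:3,:3])
for q in (S(218,90),S(262,40),S(390,93),D(28,148)):print(atz(*q,22))
f=imaging.grab_frame('wrist');cv2.imwrite('pics/w0.png',f[:,:,::-1])
print(imaging.recognise('wrist','tray'))
print('look over tray');rel((480,360,330),hand(1.138,0)); rel((480,360,330),hand(1.138,0,-1))
E
```

```text
[[-0.9  0.4 -0. ]
 [ 0.4  0.9 -0. ]
 [-0.  -0.  -1. ]] 1.2 [ 0.6 -0.7  0.3]
[  84.3   -0.6 -175.8] [[-0.   0.9  0.3]
 [ 1.   0.   0. ]
 [ 0.   0.3 -0.9]]
[369.3 294.3  22. ]
[378.9 399.4  22. ]
[557.9 379.4  22. ]
[374.2 396.8  22. ]
[{'extent': [179.0, 307.3, 58.0, 86.1], 'conf': 0.89}]
look over tray
turn [0.0, 0.0, -1.961] shift [-1.505, -0.53, -0.658]
turn [0.0, -0.0, 2.039] shift [-1.505, -0.53, -0.658]
```

```bash
python3 - <<'E'
from h import *
rel((400,420,380),hand(1.138,0,-1))
E
```

```text
turn [0.0, -0.0, 2.039] shift [-1.019, -0.41, -0.908]
```

Request:
step_arm(moves=[[[0,0,1],[-1,-0.4,-0.9],1],[[0,0,1],[-1,-0.4,-0.9],1],[[0,0,1],[-1,-0.4,-0.9],1],[[0,0,1],[-1,-0.4,-0.9],1],[[0,0,1],[-1,-0.4,-0.9],1],[[0,0,1],[-1,-0.4,-0.9],1],[[0,0,1],[-1,-0.4,-0.9],1],[[0,0,1],[-1,-0.4,-0.9],1]])

```text
clock: 2.1
eef_pos: [397.3, 423.3, 378.2]
tcp_rot: [3.141, -0.001, 1.954]
contact_force: [-0.2, 0.3, -1.2]
opening: 1.001
grasp_force: 0.0
```

```bash
python3 - <<'E'
from h import *
np.set_printoptions(precision=1,suppress=True)
f=imaging.grab_frame('wrist');cv2.imwrite('pics/w1.png',f[:,:,::-1])
s=telemetry.sense();print(s['eef_pos'],s['qpos'],s['clock'])
for m in imaging.mark_of('wrist','tray'):print(m,atz('wrist',m['xy'],0))
for m in imaging.recognise('wrist','tray'):print(m)
print([proj('wrist',c) for c in ((369,294,22),(379,399,22),(558,379,22),(548,275,22))])
rel((500,50,380),hand(1.138,0,-1))
E
```

```text
[396.6 423.4 377.3] [0.8 0.2 1.5 0.  1.5 0.4] 2.15
{'xy': [296.4, 207.2], 'conf': 0.93} [458.7 344.2   0. ]
{'extent': [240.7, 160.6, 115.9, 96.5], 'conf': 0.66}
[array([241.2, 217.6]), array([267. , 166.8]), array([354.7, 213.7]), array([325.7, 259.2])]
turn [-0.002, 0.002, 1.042] shift [-1.927, -0.221, -0.014]
```

View pics/w1.png

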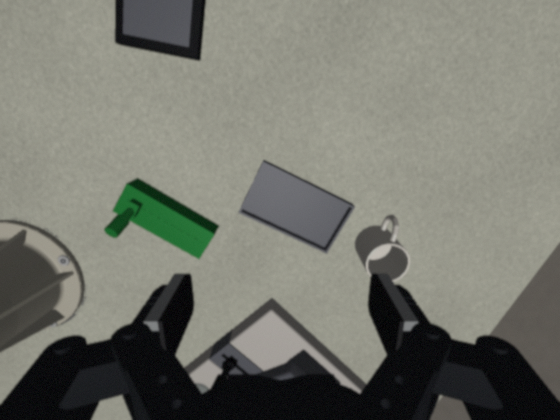

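The wrist view shows the tray unobstructed, with rim corners at about (240,211), (265,161), (353,206) and (327,250). The mug is at (388,260) and the green look-alike at (165,215). I refit the tray from these corners.

```bash
python3 - <<'E'
from h import *
from fit import fit
Q=[(240,211),(265,161),(353,206),(327,250)]
P=[atz('wrist',q,22)[:2] for q in Q];print(np.round(P,1).tolist(),np.mean(P,0),np.linalg.norm(P[0]-P[1]),np.linalg.norm(P[1]-P[2]))
fit([((x,y,22),('wrist',q)) for (x,y),q in zip([(-92.5,-52.5),(-92.5,52.5),(92.5,52.5),(92.5,-52.5)],Q)],[463,337,-.1],'tray')
E
```

```text
[[362.7, 305.2], [372.1, 407.1], [548.5, 391.0], [542.0, 293.6]] [456.3 349.2] 102.30912455492495 177.1863025972936
tray [457.7 348.7] -0.085
[[-1.1  0.1]
 [-0.8 -1.4]
 [ 3.4  0.1]
 [ 0.5  2.8]]
```

Request:
step_arm(moves=[[[0,0,1],[-1,-0.1,0],1],[[0,0,1],[-1,-0.1,0],1],[[0,0,1],[-1,-0.1,0],1],[[0,0,1],[-1,-0.1,0],1],[[0,0,1],[-1,-0.1,0],1],[[0,0,1],[-1,-0.1,0],1]])

```text
clock: 2.85
eef_pos: [453.2, 229.5, 377.4]
tcp_rot: [-3.141, 0.001, 1.162]
contact_force: [-0.8, 1.1, 0.5]
opening: 1.004
grasp_force: 0.0
```

```bash
python3 - <<'E'
from h import *
print(telemetry.sense()['qpos'])
rel((560,-195,330),hand(1.138,0.26,-1))
E
```

```text
[4.65704106e-01 4.01717242e-02 1.63269517e+00 1.30082436e-04
 1.47014640e+00 8.74071910e-01]
turn [-0.005, 0.332, 0.031] shift [-1.736, 1.333, 0.237]
```

Request:
step_arm(moves=[[[0,0.2,0],[-0.9,0.7,0],1],[[0,0.2,0],[-0.9,0.7,0],1],[[0,0.2,0],[-0.9,0.7,0],1],[[0,0.2,0],[-0.9,0.7,0],1],[[0,0.2,0],[-0.9,0.7,0],1],[[0,0.2,0],[-0.9,0.7,0],1]])

```text
clock: 3.45
eef_pos: [512.5, 7.2, 376.9]
tcp_rot: [-3.14, -0.155, 1.166]
contact_force: [0.8, 0.8, -0.2]
opening: 0.998
grasp_force: 0.0
```

```bash
python3 - <<'E'
from h import *
rel((555,-215,290),hand(1.138,0.3,-1))
E
```

```text
turn [-0.01, 0.184, 0.035] shift [-0.994, 0.633, 0.283]
```

Request:
step_arm(moves=[[[0,0.2,0.03],[-0.9,0.6,0.2],1],[[0,0.2,0.03],[-0.9,0.6,0.2],1],[[0,0.2,0.03],[-0.9,0.6,0.2],1],[[0,0.2,0.03],[-0.9,0.6,0.2],1],[[0,0.2,0.03],[-0.9,0.6,0.2],1],[[0,0.2,0.03],[-0.9,0.6,0.2],1],[[0,0.2,0.03],[-0.9,0.6,0.2],1]])

```text
clock: 4.15
eef_pos: [555.3, -193.5, 309.5]
tcp_rot: [-3.133, -0.315, 1.144]
contact_force: [-0.3, 0.8, 0.1]
opening: 0.997
grasp_force: 0.0
```

```bash
python3 - <<'E'
from h import *
f=imaging.grab_frame('wrist');cv2.imwrite('pics/w2.png',np.clip(255*(f[:,:,::-1]/255.)**.6,0,255).astype('u1'))
s=telemetry.sense();print(s['eef_pos'],s['qpos'],s['clock'])
for n,z in (('pocket',45),('size_hold',90),('lock_hold',90),('stop',45)):
    for m in imaging.mark_of('wrist',n)[:2]:print(n,m,atz('wrist',m['xy'],z))
E
```

```text
[ 555.33615045 -193.03526803  310.21706427] [-0.53461888  0.22650742  1.59682272  0.31858849  1.37156655 -0.18201306] 4.2
pocket {'xy': [321.7, 163.9], 'conf': 0.86} [ 645.47918152 -136.61362451   45.        ]
pocket {'xy': [447.3, 276.6], 'conf': 0.81} [ 747.29063726 -366.00257802   45.        ]
size_hold {'xy': [365.0, 146.7], 'conf': 0.67} [ 699.95301055 -142.91783469   90.        ]
lock_hold {'xy': [156.1, 142.8], 'conf': 0.78} [447.49334376 -23.39080256  90.        ]
stop {'xy': [278.2, 136.9], 'conf': 0.57} [603.521771   -74.37362091  45.        ]
```

View pics/w2.png

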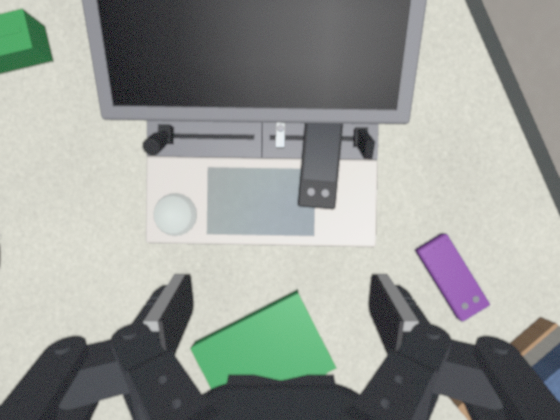

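The wrist view faces the console squarely. The pocket runs from about (308-342,124), at the screen edge, down to (300-335,205), slightly rotated. The fin is at (365,145), the knob at (153,144) and the stop at (280,135). The dome sits at (174,214) and the book lies below.

```bash
python3 - <<'E'
from h import *
from fit import fit,W
np.set_printoptions(precision=1,suppress=True)
w=lambda *q:('wrist',q)
con=fit([((-160,172.5,45),w(147,243)),((-160,-172.5,45),w(375,245)),((-30,172.5,45),w(147,158)),((-30,-172.5,45),w(378,160)),((-30,0,45),w(262,157)),
 ((-20,140.5,90),w(155,143))],[582,-68,1.14],'con')
g=lambda p,P:(lambda q:np.array([q[0]*np.cos(p[2])+q[1]*np.sin(p[2]),-q[0]*np.sin(p[2])+q[1]*np.cos(p[2])]))(np.array(P)[:2]-p[:2])
for n,q,z in (('pL top',(308,125),65),('pR top',(342,125),65),('pL bot',(300,203),65),('pR bot',(335,205),65),('fin tip',(364,147),100),('stop',(280,135),55),('knob',(153,144),97),('dome',(174,214),60)):
    P=atz('wrist',q,z);print(n,P,g(con,P))
for l in (.0,.26):
  P=W(con,(-70,-85,0));print(P)
E
```

```text
con [581.9 -64.8] 1.136
[[-1.2  0.4]
 [ 2.   1.1]
 [-0.9 -1.9]
 [ 0.4 -1.5]
 [ 0.   0.3]
 [ 0.1  0.4]]
pL top [647.2 -80.6  65. ] [ 13.1 -66. ]
pR top [ 691.1 -100.5   65. ] [  13.6 -114.1]
pL bot [ 591.7 -176.7   65. ] [-97.4 -56. ]
pR bot [ 635.9 -199.7   65. ] [ -99.7 -105.8]
fin tip [ 695.6 -143.9  100. ] [ -23.9 -136.5]
stop [606.2 -75.   55. ] [  0.9 -26.4]
knob [445.2 -25.9  97. ] [-22.2 140.4]
dome [ 419.8 -116.6   60. ] [-115.2  125.2]
[ 629.6 -164.     0. ]
[ 629.6 -164.     0. ]
```

```bash
cat >> h.py <<'E'
CON=np.array([582,-66.5,1.137]);YP=1.058
def W2(p,P):
    c,s=np.cos(p[2]),np.sin(p[2]);return np.array([p[0]+c*P[0]-s*P[1],p[1]+s*P[0]+c*P[1],P[2]])
PC=W2(CON,(-32,-86.5,0));POC=np.array([PC[0],PC[1],YP])
E
python3 - <<'E'
from h import *
print(POC); P=W2(POC,(-37,0,50)); R=hand(YP,0.26,-1);print(P)
rel(P-R.apply([0,0,80]),R)
E
```

```text
[ 647.03788544 -131.8936041     1.058     ]
[ 628.88510032 -164.13451589   50.        ]
turn [-0.038, -0.069, 0.108] shift [-0.111, 0.27, 0.93]
```

Request:
step_arm(moves=[[[-0.04,-0.07,0.11],[-0.11,0.27,0.93],1],[[-0.04,-0.07,0.11],[-0.11,0.27,0.93],1],[[-0.04,-0.07,0.11],[-0.11,0.27,0.93],1],[[-0.04,-0.07,0.11],[-0.11,0.27,0.93],1],[[-0.04,-0.07,0.11],[-0.11,0.27,0.93],1],[[-0.04,-0.07,0.11],[-0.11,0.27,0.93],1]])

```text
clock: 5.0
eef_pos: [618.5, -182.5, 126.9]
tcp_rot: [-3.141, -0.259, 1.055]
contact_force: [-0.2, -0.1, 0.4]
opening: 1.001
grasp_force: 0.0
```

```bash
python3 - <<'E'
from h import *
f=imaging.grab_frame('wrist');cv2.imwrite('pics/w3.png',np.clip(255*(f[:,:,::-1]/255.)**.6,0,255).astype('u1'))
P=W2(POC,(-37,0,50)); R=hand(YP,0.26,-1);rel(P,R);print(telemetry.sense()['qpos'])
E
```

```text
turn [0.003, 0.001, -0.003] shift [0.003, -0.006, 0.407]
[-0.43915028  0.4457535   1.69230895  0.3076391   1.00336934 -0.08980194]
```

View pics/w3.png

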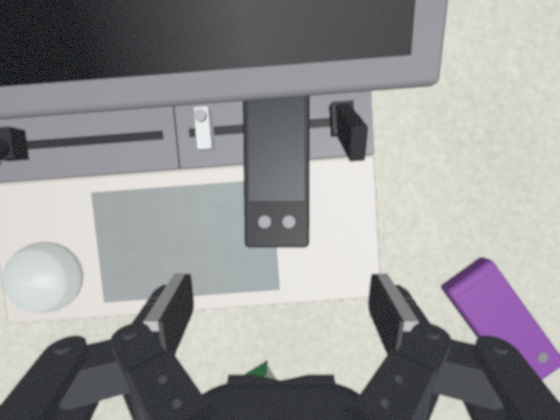

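The pocket is aligned with the fingers, centred at column 277 against a gripper centre of about 281. I descend and grip.

Request:
step_arm(moves=[[[0,0,0],[0,-0.01,0.25],1],[[0,0,0],[0,-0.01,0.38],1],[[0,0,0],[0,-0.01,0.4],1],[[0,0,0],[0,-0.01,0.4],1],[[0,0,0],[0,-0.01,0.4],0.2],[[0,0,0],[0,-0.01,0.4],0],[[0,0,0],[0,-0.01,0.4],-0.3],[[0,0,0],[0,-0.01,0.4],-0.3]], squeeze=70)

```text
clock: 5.85
eef_pos: [627.4, -164.9, 50.1]
tcp_rot: [3.14, -0.259, 1.055]
contact_force: [-0.3, 0.1, -0.4]
opening: 0.348
grasp_force: 0.0
```

Request:
step_arm(moves=[[[0,0,0],[0,0,0],-0.3],[[0,0,0],[0,0,0],-0.3],[[0,0,0],[0,0,0],-0.3]])

```text
clock: 6.15
eef_pos: [627.0, -164.5, 49.2]
tcp_rot: [3.141, -0.259, 1.054]
contact_force: [-0.1, -0.1, -0.5]
opening: 0.354
grasp_force: 0.0
```

```bash
python3 - <<'E'
from h import *
f=imaging.grab_frame('wrist');g=imaging.grab_frame('side')
G=lambda i:np.clip(255*(i[:,:,::-1]/255.)**.6,0,255).astype('u1')
a=cv2.resize(G(f),(400,300));b=cv2.resize(G(g)[135:285,220:390],(400,353));o=np.zeros((353,800,3),'u1');o[:300,:400]=a;o[:,400:]=b
cv2.imwrite('pics/m4.png',o)
E
```

```text
(no output)
```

View pics/m4.png

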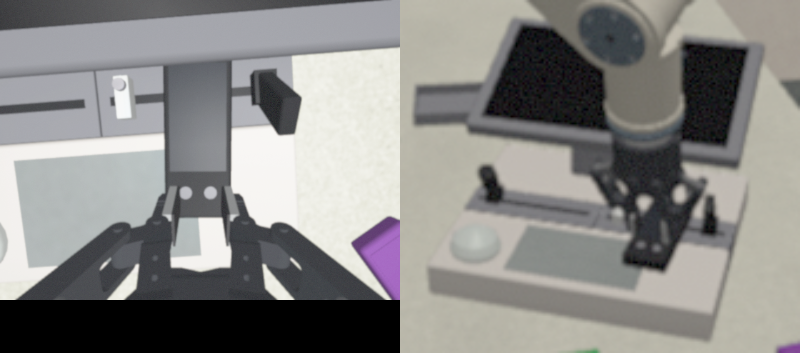

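```bash
python3 - <<'E'
from h import *
np.set_printoptions(precision=1,suppress=True)
p,R=now();print(p)
pr=lambda P:proj('wrist',P)*400/560
print('tcp',pr(p),'grasp',pr(p-R.apply([0,0,19])))
for o in (15,27.5):
  for s in (-1,1):print(o*s,'tip',pr(p+R.apply([0,o*s,0])),'back30',pr(p+R.apply([0,o*s,-30])), 'tip-8',pr(p+R.apply([0,o*s,-8])))
for P in ((-67.5,27.5,65),(-67.5,-27.5,65),(-67.5,27.5,45),(-67.5,-27.5,45)):print('slab front',P,pr(W2(POC,P)))
# slab front top corners observed at (166,216),(230,216)
for q in ((166,214),(230,214)):
  for z in (65,55,45):
    Q=atz('wrist',np.array(q)*1.4,z);d=Q[:2]-POC[:2];c,s=np.cos(YP),np.sin(YP);print(z,Q,'pocketframe',d[0]*c+d[1]*s,-d[0]*s+d[1]*c)
E
```

```text
[ 627.  -164.5   49.2]
tcp [200.6 176. ] grasp [200.7 186.3]
-15 tip [183.6 176. ] back30 [180.7 193.3] tip-8 [182.9 180.1]
15 tip [217.7 176. ] back30 [220.7 193.3] tip-8 [218.4 180.1]
-27.5 tip [169.3 176. ] back30 [164.  193.3] tip-8 [168.1 180.1]
27.5 tip [232. 176.] back30 [237.4 193.3] tip-8 [233.3 180.1]
slab front (-67.5, 27.5, 65) [168.9 215.2]
slab front (-67.5, -27.5, 65) [236.3 215. ]
slab front (-67.5, 27.5, 45) [172.  207.2]
slab front (-67.5, -27.5, 45) [232.7 207. ]
65 [ 588.4 -175.2   65. ] pocketframe -66.48479511897429 29.843118947079244
55 [ 585.2 -177.6   55. ] pocketframe -70.12362083611737 31.455906313493063
45 [ 582.  -179.9   45. ] pocketframe -73.76244655326036 33.06869367990679
65 [ 633.8 -201.    65. ] pocketframe -66.68601951778109 -22.366118487451352
55 [ 633.2 -204.8   55. ] pocketframe -70.33629980130412 -23.725307578102676
45 [ 632.6 -208.7   45. ] pocketframe -73.98658008482707 -25.084496668754092
```

The slab is where I expected it. The pads appear to straddle it, and the gauge has only reached the commanded opening, so I close further.

Request:
step_arm(moves=[[[0,0,0],[0,0,0],-0.6],[[0,0,0],[0,0,0],-1],[[0,0,0],[0,0,0],-1],[[0,0,0],[0,0,0],-1],[[0,0,0],[0,0,0],-1]])

```text
clock: 6.75
eef_pos: [627.1, -164.5, 49.3]
tcp_rot: [3.141, -0.259, 1.054]
contact_force: [-0.1, 0.3, -0.3]
opening: 0.003
grasp_force: 0.0
```

```bash
python3 - <<'E'
from h import *
f=imaging.grab_frame('wrist');g=imaging.grab_frame('side')
print(imaging.mark_of('wrist','pocket'),imaging.mark_of('side','pocket'),imaging.mark_of('side','size_hold'))
G=lambda i:np.clip(255*(i[:,:,::-1]/255.)**.5,0,255).astype('u1')
a=cv2.resize(G(f)[150:400,120:440],(400,312));b=cv2.resize(G(g)[195:275,290:370],(400,400),interpolation=cv2.INTER_CUBIC);o=np.zeros((400,800,3),'u1');o[:312,:400]=a;o[:,400:]=b
cv2.imwrite('pics/m5.png',o)
E
```

```text
[{'xy': [278.1, 191.0], 'conf': 0.61}] [{'xy': [401.4, 298.4], 'conf': 0.88}, {'xy': [330.3, 238.3], 'conf': 0.83}, {'xy': [351.1, 224.1], 'conf': 0.75}] [{'xy': [352.2, 224.0], 'conf': 0.41}]
```

View pics/m5.png

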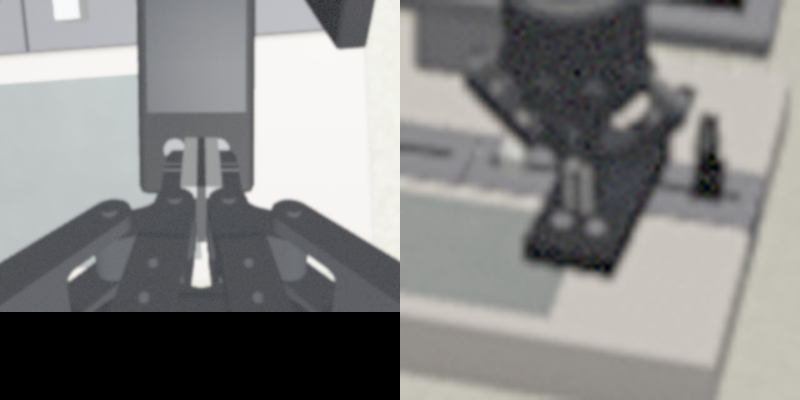

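The shut fingers stand above the slab: the tips are at wrist row 260, where the shut TCP should be at 246. The fingers therefore end roughly 15–19 mm short of the reported TCP. I reopen and go lower in guarded steps.

Request:
step_arm(moves=[[[0,0,0],[0,0,-0.03],1],[[0,0,0],[0,0,-0.03],1],[[0,0,0],[0,0,-0.03],1],[[0,0,0],[0,0,-0.03],1],[[0,0,0],[0,0,-0.03],1],[[0,0,0],[0,0,0.04],1],[[0,0,0],[0,0,0.06],1],[[0,0,0],[0,0,0.06],1]])

```text
clock: 7.8
eef_pos: [627.7, -161.2, 36.2]
tcp_rot: [-3.139, -0.259, 1.054]
contact_force: [-0.4, -0.8, 0.4]
opening: 0.998
grasp_force: 0.0
```

Request:
step_arm(moves=[[[0,0,0],[0,0,0],0.3],[[0,0,0],[0,0,0],0],[[0,0,0],[0,0,0],-0.2],[[0,0,0],[0,0,0],-0.2],[[0,0,0],[0,0,0],-0.2]])

```text
clock: 8.3
eef_pos: [628.6, -161.9, 37.9]
tcp_rot: [3.141, -0.259, 1.054]
contact_force: [0.0, -0.3, 0.5]
opening: 0.401
grasp_force: 0.0
```

Request:
step_arm(moves=[[[0,0,0],[0,0,-0.02],1],[[0,0,0],[0,0,-0.02],1],[[0,0,0],[0,0,-0.02],1],[[0,0,0],[0,0,-0.02],1],[[0,0,0],[0,0,0.02],1],[[0,0,0],[0,0,0.045],1],[[0,0,0],[0,0,0.045],1]])

```text
clock: 9.0
eef_pos: [629.0, -159.2, 27.7]
tcp_rot: [-3.14, -0.259, 1.054]
contact_force: [0.8, 0.1, 0.1]
opening: 0.998
grasp_force: 0.0
```

Request:
step_arm(moves=[[[0,0,0],[0,0,0],0.4],[[0,0,0],[0,0,0],0.1],[[0,0,0],[0,0,0],0],[[0,0,0],[0,0,0],0],[[0,0,0],[0,0,0],0]])

```text
clock: 9.5
eef_pos: [629.6, -160.1, 30.2]
tcp_rot: [3.141, -0.259, 1.055]
contact_force: [-4.8, -1.5, 11.1]
opening: 0.567
grasp_force: 70.2
```

Gripped at 70 N. I lift slightly and pull back out from under the screen.

```bash
python3 - <<'E'
from h import *
p,R=now();u=np.array([np.cos(YP),np.sin(YP),0])
rel(p+[0,0,25],R);rel(p-100*u+[0,0,50],R);rel(p-130*u+[0,0,200],R)
print(telemetry.sense()['qpos'])
E
```

```text
turn [0.0, 0.0, 0.0] shift [0.032, 0.0, -0.121]
turn [0.0, 0.0, 0.0] shift [-0.419, 0.002, -0.37]
turn [0.0, 0.0, 0.0] shift [-0.372, 0.003, -1.133]
[-0.39884862  0.57190227  1.74447249  0.35324432  0.82562221 -0.12389223]
```

Request:
step_arm(moves=[[[0,0,0],[0.015,0,-0.06],0],[[0,0,0],[0.03,0,-0.12],0],[[0,0,0],[-0.1,0,-0.2],0],[[0,0,0],[-0.25,0,-0.29],0],[[0,0,0],[-0.42,0,-0.37],0],[[0,0,0],[-0.42,0,-0.6],0],[[0,0,0],[-0.4,0,-0.8],0],[[0,0,0],[-0.37,0,-1],0]], squeeze=90)

```text
clock: 10.3
eef_pos: [568.7, -267.5, 206.0]
tcp_rot: [3.14, -0.258, 1.053]
contact_force: [0.3, -0.4, 0.4]
opening: 0.499
grasp_force: 0.0
```

```bash
python3 - <<'E'
from h import *
np.set_printoptions(precision=2,suppress=True)
TR=np.array([459,345,-.09])
s=telemetry.sense();print(s['opening'],s['grasp_force'],s['eef_pos'],s['qpos'])
f=imaging.grab_frame('wrist');cv2.imwrite('pics/w6.png',np.clip(255*(f[:,:,::-1]/255.)**.6,0,255).astype('u1'))
print(imaging.mark_of('wrist','pocket'))
p,R=now();rel(p+[-20,60,180],R)
rel(W2(TR,(-35,0,350)),hand(-.09,.26,-1))
E
```

```text
0.49918978057442615 0.0 [ 568.69 -267.5   206.03] [-0.6   0.36  1.63  0.28  1.18 -0.19]
[{'xy': [247.1, 119.8], 'conf': 0.86}, {'xy': [458.0, 218.7], 'conf': 0.79}]
turn [0.0, 0.0, 0.0] shift [0.435, -0.225, -0.819]
turn [-0.361, -0.006, 1.41] shift [2.424, -2.162, -0.105]
```

The pocket slipped because the grip only caught its top edge. I locate it again numerically.

```bash
cat > find.py <<'E'
from h import *
np.set_printoptions(precision=1,suppress=True)
# rectify wrist image onto plane z=65 in console frame: 1px=1mm, u=-(y)+200, v=-(x)+60
def run(z=65,thr=75):
    f=imaging.grab_frame('wrist')
    pts=[(-150,150),(-150,-150),(40,150),(40,-150)]
    src=np.float32([proj('wrist',W2(CON,(x,y,z))) for x,y in pts]);dst=np.float32([(200-y,60-x) for x,y in pts])
    w=cv2.warpPerspective(f,cv2.getPerspectiveTransform(src,dst),(400,260))
    cv2.imwrite('pics/rect.png',w[:,:,::-1])
    m=cv2.cvtColor(w,cv2.COLOR_RGB2GRAY);m=cv2.GaussianBlur(m,(5,5),0);b=(m<thr).astype('u1')
    n,l,st,ce=cv2.connectedComponentsWithStats(b)
    print('med deck',np.median(m))
    for i in range(1,n):
        if st[i,4]>800:
            q=np.argwhere(l==i)[:,::-1].astype(np.float32);r_=cv2.minAreaRect(q);print('area',st[i,4],'c(console)',60-r_[0][1],200-r_[0][0],'size',r_[1],'ang',r_[2],'bbox',st[i,:4])
    return m
if __name__=='__main__':
    m=run()
    s=m[::8,::5];print('\n'.join(''.join('#' if v<45 else '+' if v<80 else '-' if v<110 else '.' for v in r) for r in s))
    print(imaging.mark_of('wrist','pocket')[:1],[atz('wrist',q['xy'],45) for q in imaging.mark_of('wrist','pocket')[:1]])
    print(imaging.recognise('wrist','pocket')[:2])
E
python3 find.py
```

```text
med deck 170.0
area 6372 c(console) 42.0 0.5 size (36.0, 399.0) ang 90.0 bbox [  0   0 400  37]
area 2750 c(console) 0.11479949951171875 97.38536834716797 size (35.14695739746094, 173.3579864501953) ang 85.69133758544922 bbox [ 16  46 175  37]
area 8783 c(console) -43.989410400390625 -58.958160400390625 size (94.15129089355469, 201.22952270507812) ang 47.91083526611328 bbox [182  49 172 152]
##--------------++##############################################################
##-------------------------------+++############################################
#++++++++++++++++++++++++++#+###################################################
#..........................................................................-++##
#...............................................................................
.........-----------............................................................
.........-+###+-------------------------+---...-------------------------........
.....+##########------------------------+---...-------------------####+-........
....#################+++++++++++++++++--+--+...++++++++++
[... 1452 characters left out ...]
.............................
................................................................................
................................................................................
................................................................................
................................................................................
................................................................................
................................................................................
[{'xy': [448.6, 217.9], 'conf': 0.87}] [array([ 737. , -358.2,   45. ])]
[{'extent': [186.9, 55.7, 113.3, 127.9], 'conf': 0.86}, {'extent': [404.7, 164.8, 103.0, 110.5], 'conf': 0.82}]
```

```bash
python3 - <<'E'
from h import *
C=W2(CON,(-74,-43,0));print(C)
P=W2((C[0],C[1],.407),(-15,0,150));print(P);rel(P,hand(.407,0,-1))
E
```

```text
[ 589.91362433 -151.71956671    0.        ]
[ 576.13893651 -157.65740935  150.        ]
turn [-0.108, -0.318, 0.82] shift [0.406, -0.235, 0.381]
```

Request:
step_arm(moves=[[[-0.11,-0.32,0.82],[0.4,-0.23,0.38],0.6],[[-0.11,-0.32,0.82],[0.4,-0.23,0.38],0.6],[[-0.11,-0.32,0.82],[0.4,-0.23,0.38],0.6],[[-0.11,-0.32,0.82],[0.4,-0.23,0.38],0.6],[[-0.11,-0.32,0.82],[0.4,-0.23,0.38],0.6],[[-0.11,-0.32,0.82],[0.4,-0.23,0.38],0.6],[[-0.11,-0.32,0.82],[0.4,-0.23,0.38],0.6]])

```text
clock: 11.3
eef_pos: [576.5, -158.9, 149.3]
tcp_rot: [3.14, 0.001, 0.413]
contact_force: [0.5, 0.2, -0.5]
opening: 0.8
grasp_force: 0.0
```

```bash
sed -i 's/b=(m<thr).astype/b=cv2.morphologyEx((m<thr).astype("u1"),cv2.MORPH_OPEN,np.ones((25,25),"u1")).astype/' find.py; python3 find.py; python3 - <<'E'
from h import *
print(*now()[:1],telemetry.sense()['qpos'].round(2))
E
```

```text
med deck 140.0
area 15933 c(console) 23.5 0.5 size (73.0, 399.0) ang 90.0 bbox [  0   0 400  74]
area 3838 c(console) -69.0 -41.0 size (80.0, 62.0) ang 90.0 bbox [210  89  63  81]
area 7603 c(console) -130.5 160.5 size (137.0, 79.0) ang 90.0 bbox [  0 122  80 138]
################################################################################
################################################################################
################################################################################
################################################################################
################################################################################
......................................................................##########
.......................................................................-########
..........-+++------------------------------------------------------------######
......+##########-----------------++++-..-.-...-++++++++++++++++++#####.....####
...+########+----........................-..........-##+..........+####-.....+##
.##########+.............
[... 1401 characters left out ...]
...............................
###########.....................................................................
##########......................................................................
#########-.......................................-..............................
##+#####+......................................+#+-.............................
########....--................................###+-.-...........................
[{'xy': [279.7, 183.2], 'conf': 0.55}] [array([ 590. , -153.9,   45. ])]
[{'extent': [243.7, 104.6, 67.9, 153.9], 'conf': 0.81}, {'extent': [493.6, 56.8, 66.4, 79.6], 'conf': 0.72}]
[ 576.38208342 -160.28667213  150.15432784] [-0.27  0.36  1.74 -0.    1.04  0.89]
```

```bash
python3 - <<'E'
from h import *
np.set_printoptions(precision=1,suppress=True)
f=imaging.grab_frame('wrist');m=cv2.GaussianBlur(cv2.cvtColor(f,cv2.COLOR_RGB2GRAY),(3,3),0)
p,R=now()
def pk(q):
    P=atz('wrist',q,65);d=R.inv().apply(P-p);return d
for v in (130,150,170,190,210,230,245):
    row=m[v,215:345]; b=np.where(row<95)[0]+215; b=b[(b>225)&(b<335)]
    print(v,b.min(),b.max(),'tool x,y',pk((b.min(),v))[:2],pk((b.max(),v))[:2])
col=m[90:275,265:295].mean(1);print('cols',[(90+i,int(c)) for i,c in enumerate(col)][::5])
E
```

```text
130 242 306 tool x,y [ 64.6 -31.3] [64.5 21.2]
150 245 307 tool x,y [ 48.4 -29.4] [48.3 22.4]
170 245 308 tool x,y [ 31.5 -30.1] [31.4 23.8]
190 247 308 tool x,y [ 13.8 -29. ] [13.8 24.3]
210 248 308 tool x,y [ -4.6 -28.8] [-4.7 24.8]
230 249 308 tool x,y [-23.9 -28.5] [-23.9  25.3]
245 250 307 tool x,y [-38.9 -28.1] [-39.   24.8]
cols [(90, 142), (95, 141), (100, 140), (105, 62), (110, 53), (115, 55), (120, 76), (125, 75), (130, 74), (135, 73), (140, 72), (145, 71), (150, 70), (155, 68), (160, 67), (165, 66), (170, 64), (175, 62), (180, 61), (185, 59), (190, 57), (195, 55), (200, 54), (205, 52), (210, 50), (215, 47), (220, 40), (225, 39), (230, 69), (235, 93), (240, 50), (245, 34), (250, 33), (255, 112), (260, 151), (265, 170), (270, 187)]
```

Request:
step_arm(moves=[[[0,0,-0.04],[0.05,-0.012,0.2],0.7],[[0,0,-0.04],[0.05,-0.012,0.4],0.7],[[0,0,-0.04],[0.05,-0.012,0.55],0.7],[[0,0,-0.04],[0.05,-0.012,0.6],0.7],[[0,0,-0.04],[0.05,-0.012,0.6],0.7]])

```text
clock: 12.05
eef_pos: [584.1, -154.0, 29.3]
tcp_rot: [3.14, 0.002, 0.438]
contact_force: [0.5, -0.6, 0.6]
opening: 0.851
grasp_force: 0.0
```

Request:
step_arm(moves=[[[0,0,0],[0,0,0.025],0.7],[[0,0,0],[0,0,0.025],0.7]])

```text
clock: 12.25
eef_pos: [586.1, -154.3, 26.5]
tcp_rot: [3.137, -0.001, 0.438]
contact_force: [-0.6, 0.0, -0.4]
opening: 0.853
grasp_force: 0.0
```

Request:
step_arm(moves=[[[0,0,0],[0,0,0.02],0.7],[[0,0,0],[0,0,0.02],0.7]])

```text
clock: 12.45
eef_pos: [585.5, -154.0, 21.8]
tcp_rot: [3.138, 0.0, 0.438]
contact_force: [-0.6, -0.4, 0.6]
opening: 0.852
grasp_force: 0.0
```

Request:
step_arm(moves=[[[0,0,0],[0,0,0.015],0.7],[[0,0,0],[0,0,0.015],0.7]])

```text
clock: 12.65
eef_pos: [585.1, -153.9, 18.2]
tcp_rot: [3.139, 0.001, 0.438]
contact_force: [-0.2, -0.4, -0.7]
opening: 0.85
grasp_force: 0.0
```

Request:
step_arm(moves=[[[0,0,0],[0,0,0],0.4],[[0,0,0],[0,0,0],0.2],[[0,0,0],[0,0,0],0],[[0,0,0],[0,0,0],0]])

```text
clock: 13.05
eef_pos: [585.2, -153.9, 19.1]
tcp_rot: [3.139, 0.001, 0.438]
contact_force: [-3.2, 0.3, 7.7]
opening: 0.612
grasp_force: 92.7
```

Request:
step_arm(moves=[[[0,0,0],[0,0,-0.03],-0.5],[[0,0,0],[0,0,-0.06],-0.5],[[0,0,0],[0,0,-0.1],-0.5],[[0,0,0],[-0.05,0,-0.2],-0.5],[[0,0,0],[-0.1,0,-0.35],-0.5],[[0,0,0],[-0.15,0,-0.5],-0.5],[[0,0,0],[-0.15,0,-0.6],-0.5]], squeeze=100)

```text
clock: 13.75
eef_pos: [557.5, -166.8, 140.8]
tcp_rot: [3.138, -0.0, 0.437]
contact_force: [-0.3, 0.6, -2.4]
opening: 0.61
grasp_force: 105.3
```

```bash
python3 - <<'E'
from h import *
p,R=now();rel(p+[-20,40,170],R)
rel(W2((459,345,-.09),(-9,0,310)),hand(-.09,0,-1))
E
```

```text
turn [0.0, 0.0, 0.0] shift [-0.006, -0.22, -0.851]
turn [0.005, -0.001, 0.671] shift [0.599, -2.546, -0.856]
```

Request:
step_arm(moves=[[[0,0,0],[0,0,-0.25],-0.5],[[0,0,0],[0,0,-0.5],-0.5],[[0,0,0],[0,-0.1,-0.7],-0.5],[[0,0,0.1],[0,-0.3,-0.86],-0.5],[[0,0,0.3],[0.05,-0.5,-0.86],-0.5],[[0,0,0.4],[0.1,-0.75,-0.86],-0.5],[[0,0,0.5],[0.2,-1,-0.86],-0.5],[[0,0,0.6],[0.25,-1,-0.86],-0.5]])

```text
clock: 14.55
eef_pos: [516.6, 40.8, 310.6]
tcp_rot: [3.141, -0.001, -0.034]
contact_force: [0.0, -0.6, -2.2]
opening: 0.611
grasp_force: 105.9
```

```bash
python3 - <<'E'
from h import *
rel(W2((459,345,-.09),(-9,0,300)),hand(-.09,0,-1))
E
```

```text
turn [0.001, -0.001, 0.072] shift [-0.384, -1.513, 0.051]
```

Request:
step_arm(moves=[[[0,0,0.07],[-0.1,-0.25,0],-0.5],[[0,0,0.07],[-0.2,-0.5,0],-0.5],[[0,0,0.07],[-0.3,-0.75,0],-0.5],[[0,0,0.07],[-0.4,-1,0],-0.5],[[0,0,0.07],[-0.4,-1,0],-0.5],[[0,0,0.07],[-0.4,-1,0],-0.5]])

```text
clock: 15.15
eef_pos: [443.9, 241.1, 309.4]
tcp_rot: [3.139, -0.001, -0.085]
contact_force: [0.3, -0.3, -3.3]
opening: 0.609
grasp_force: 106.2
```

```bash
python3 - <<'E'
from h import *
np.set_printoptions(precision=1,suppress=True)
print(now()[0])
f=imaging.grab_frame('wrist');cv2.imwrite('pics/w7.png',np.clip(255*(f[:,:,::-1]/255.)**.6,0,255).astype('u1'))
for m in imaging.mark_of('wrist','tray'):print(m,atz('wrist',m['xy'],0))
for m in imaging.recognise('wrist','tray'):print(m)
for m in imaging.recognise('wrist','pocket'):print(m)
print([proj('wrist',W2((459,345,-.09),(x,y,22))) for x,y in ((-92,-52),(-92,52),(92,52),(92,-52))])
E
```

```text
[443.9 241.1 309.4]
{'xy': [525.2, 164.7], 'conf': 0.71} [ 406.5 -148.4    0. ]
{'xy': [210.6, 159.6], 'conf': 0.68} [458.4 346.1   0. ]
{'extent': [167.2, 93.2, 77.5, 129.6], 'conf': 0.82}
{'extent': [214.1, 128.4, 132.8, 250.8], 'conf': 0.66}
[array([244.7, 219.5]), array([179.5, 219.5]), array([165.6,  96.6]), array([239.8,  96.6])]
```

View pics/w7.png

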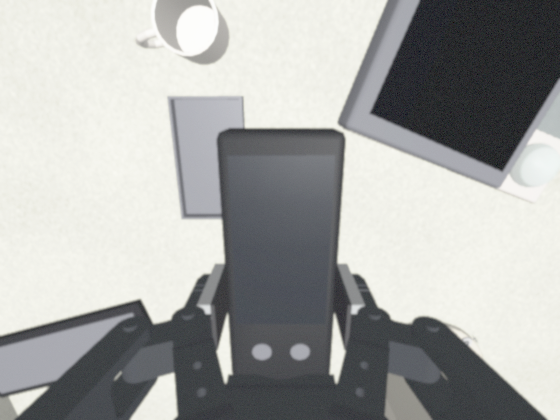

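The view shows the pocket held straight at columns 219–343. The tray rim is at (169,97), (182,218) and (243,97), aligned with the hand. The mug and screen are clear of the path.

```bash
python3 - <<'E'
from h import *
np.set_printoptions(precision=1,suppress=True)
p,R=now()
for q in ((282,130),(282,153),(282,376),(221,135),(342,135),(232,370),(331,370)):
    print(q,[R.inv().apply(atz('wrist',q,p[2]+h)-p)[:2] for h in (26,46)])
for q in ((169,97),(182,218),(243,97)): print(atz('wrist',q,22))
rel(W2((459,342.5,-.087),(-9,0,60)),hand(-.087,0,-1))
E
```

```text
(282, 130) [array([72.8,  1.3]), array([74.2,  1.2])]
(282, 153) [array([62.1,  1.3]), array([64.9,  1.2])]
(282, 376) [array([-76.8,   1.5]), array([-55.4,   1.3])]
(221, 135) [array([ 70.5, -27.6]), array([ 72.3, -23.8])]
(342, 135) [array([70.5, 29.7]), array([72.2, 25.8])]
(232, 370) [array([-71.9, -29.7]), array([-51.1, -25.6])]
(331, 370) [array([-72.1,  32. ]), array([-51.4,  27.8])]
[554.3 383.9  22. ]
[374.3 400.6  22. ]
[545.  280.5  22. ]
turn [0.004, -0.002, -0.003] shift [-0.025, -0.53, 1.244]
```

Request:
step_arm(moves=[[[0,0,0],[-0.02,-0.25,0],-0.5],[[0,0,0],[-0.02,-0.45,0.1],-0.5],[[0,0,0],[-0.02,-0.525,0.35],-0.5],[[0,0,0],[-0.02,-0.525,0.6],-0.5],[[0,0,0],[-0.02,-0.525,0.85],-0.5],[[0,0,0],[-0.02,-0.525,1],-0.5],[[0,0,0],[-0.02,-0.525,1],-0.5]])

```text
clock: 16.05
eef_pos: [448.3, 340.1, 104.4]
tcp_rot: [3.133, 0.005, -0.09]
contact_force: [-0.4, -0.6, -1.9]
opening: 0.608
grasp_force: 106.3
```

```bash
python3 - <<'E'
from h import *
f=imaging.grab_frame('wrist');cv2.imwrite('pics/w8.png',f[:,:,::-1])
rel(W2((459.5,341.5,-.09),(-8,0,0)),hand(-.09,0,-1))
E
```

```text
turn [0.008, 0.003, -0.0] shift [0.009, -0.007, 0.537]
```

Request:
step_arm(moves=[[[0,0,0],[0.01,-0.006,0.2],-0.5],[[0,0,0],[0.01,-0.006,0.4],-0.5],[[0,0,0],[0.01,-0.006,0.55],-0.5],[[0,0,0],[0.01,-0.006,0.6],-0.5],[[0,0,0],[0.01,-0.006,0.6],-0.5]])

```text
clock: 16.6
eef_pos: [453.6, 344.2, -10.4]
tcp_rot: [3.139, -0.001, -0.089]
contact_force: [0.6, 0.7, -2.0]
opening: 0.607
grasp_force: 106.3
```

Request:
step_arm(moves=[[[0,0,0],[0,0,0.015],-0.5],[[0,0,0],[0,0,0.015],-0.5]])

```text
clock: 16.8
eef_pos: [454.0, 345.0, -12.4]
tcp_rot: [3.141, -0.003, -0.089]
contact_force: [-0.5, 0.4, -3.0]
opening: 0.609
grasp_force: 106.3
```

Request:
step_arm(moves=[[[0,0,0],[0,0.01,0.02],-0.5],[[0,0,0],[0,0.01,0.02],-0.5],[[0,0,0],[0,0.01,0.02],-0.5]])

```text
clock: 17.1
eef_pos: [452.6, 342.1, -17.9]
tcp_rot: [3.139, -0.001, -0.088]
contact_force: [-0.3, 0.1, -2.5]
opening: 0.612
grasp_force: 106.3
```

Request:
step_arm(moves=[[[0,0,0],[0,0,0.015],-0.5],[[0,0,0],[0,0,0.015],-0.5]])

```text
clock: 17.3
eef_pos: [452.3, 342.0, -21.5]
tcp_rot: [3.138, -0.001, -0.088]
contact_force: [-0.6, -0.5, -2.6]
opening: 0.609
grasp_force: 106.3
```

Request:
step_arm(moves=[[[0,0,0],[0,0,0.01],-0.5],[[0,0,0],[0,0,0.01],-0.5]])

```text
clock: 17.5
eef_pos: [452.5, 342.1, -21.8]
tcp_rot: [3.138, -0.001, -0.088]
contact_force: [-6.1, -3.6, 18.6]
opening: 0.605
grasp_force: 108.8
```

Request:
step_arm(moves=[[[0,0,0],[0,0,0.01],-0.5],[[0,0,0],[0,0,0.01],-0.5]])

```text
clock: 17.7
eef_pos: [452.5, 342.1, -21.9]
tcp_rot: [3.138, -0.001, -0.088]
contact_force: [-11.3, -8.5, 43.3]
opening: 0.609
grasp_force: 111.6
```

Request:
step_arm(moves=[[[0,0,0],[0,0,-0.015],-0.5],[[0,0,0],[0,0,-0.015],-0.5],[[0,0,0],[0,0,-0.015],0.25],[[0,0,0],[0,0,-0.015],0.3],[[0,0,0],[0,0,-0.015],0.34],[[0,0,0],[0,0,-0.015],0.34]], squeeze=40)

```text
clock: 18.3
eef_pos: [452.5, 342.1, -22.5]
tcp_rot: [3.138, -0.001, -0.088]
contact_force: [-0.0, -0.4, -1.2]
opening: 0.674
grasp_force: 0.0
```

Request:
step_arm(moves=[[[0,0,0],[0,0,-0.05],0.34],[[0,0,0],[0,0,-0.15],0.34],[[0,0,0],[0,0,-0.35],0.34],[[0,0,0],[0,0,-0.6],0.34],[[0,0,0],[0,0,-0.85],0.34],[[0,0,0],[0,0,-1],0.34],[[0,0,0],[0,0,-1],0.34]])

```text
clock: 19.0
eef_pos: [454.8, 344.6, 183.6]
tcp_rot: [-3.139, -0.008, -0.088]
contact_force: [0.4, -0.1, -0.3]
opening: 0.669
grasp_force: 0.0
```

```bash
python3 - <<'E'
from h import *
np.set_printoptions(precision=1,suppress=True)
f=imaging.grab_frame('wrist');cv2.imwrite('pics/w9.png',f[:,:,::-1])
T=(459.5,341.5,-.09);print(now()[0])
for n in ('tray','pocket'):
  for m in imaging.mark_of('wrist',n):print(n,m,atz('wrist',m['xy'],4))
  for m in imaging.recognise('wrist',n):print(n,m)
pr=lambda x,y,z:proj('wrist',W2(T,(x,y,z)))
print('pred pocket top',[pr(x,y,24) for x,y in ((67,27),(67,-27),(-67,27),(-67,-27))])
m=cv2.GaussianBlur(cv2.cvtColor(f,cv2.COLOR_RGB2GRAY),(3,3),0)
print(m[::14,140:420:4][:28]. tolist().__len__())
print('\n'.join(''.join('#' if v<45 else '+' if v<85 else '-' if v<125 else '.' for v in r) for r in m[40:380:8,160:420:4]))
E
```

```text
[453.6 343.6 180.8]
tray {'extent': [224.5, 94.8, 106.7, 166.4], 'conf': 0.64}
pocket {'xy': [281.9, 179.1], 'conf': 0.95} [454.9 338.9   4. ]
pocket {'extent': [258.0, 119.4, 52.6, 117.8], 'conf': 0.6}
pred pocket top [array([252.5, 114.5]), array([305.8, 114.5]), array([255.8, 236.1]), array([302.5, 236.1])]
28
.......................-+++++++++++-.............................
.........................-+++++++-...............................
.................................................................
.................................................................
.................................................................
.................................................................
.................................................................
.................................................................
.................-+------------------....+.......................
..................+----------------------+.......................
..................+------+###########+----.......................
..................-------#####++#++++#----.................
[... 1352 characters left out ...]
...................-####+++###++++-+---.
.....###+++#####-............................#####+++###+---+--..
..-######+.+####.............................+####.-#######++--..
.##############...............................##############+-...
##############+...............................+##################
##############................................###################
#############+...............................-###################
#############................................+###################
#############+...............................####################
##############-.............................-####################
+++############..+#######+-........++#######.#############+.-+###
```

The pocket lies inside the tray walls with margin on all sides. Next is the lock knob: I shut the fingers and push from its +y side with a 40° lean.

```bash
cat >> h.py <<'E'
def tcpfor(E,lean=.7):
    R=hand(CON[2],lean,-1);return W2(CON,E)+R.apply([0,0,19]),R   # E = wanted real tip of shut fingers, console frame
E
python3 - <<'E'
from h import *
print(telemetry.sense()['qpos'].round(2))
P,R=tcpfor((-130,185,260),.3);print(P);rel(P+[0,0,60],R)
E
```

```text
[ 0.65  0.29  1.78 -0.    1.08  2.31]
[ 361.85395621 -101.60522048  241.84860671]
turn [0.238, 0.338, -1.547] shift [-0.251, 2.252, -0.616]
```

Request:
step_arm(moves=[[[0,0,-0.1],[0,0,-0.25],0],[[0,0,-0.25],[0,0.1,-0.5],-0.3],[[0,0,-0.4],[-0.03,0.3,-0.65],-0.6],[[0,0,-0.6],[-0.06,0.55,-0.65],-1],[[0,0,-0.8],[-0.1,0.8,-0.65],-1],[[0,0,-0.9],[-0.12,1,-0.65],-1],[[0,0,-0.9],[-0.12,1,-0.65],-1]])

```text
clock: 19.95
eef_pos: [408.8, 141.7, 307.2]
tcp_rot: [3.138, 0.005, 0.619]
contact_force: [0.7, 0.4, 0.6]
opening: 0.001
grasp_force: 0.0
```

```bash
python3 - <<'E'
from h import *
print(telemetry.sense()['qpos'].round(2))
P,R=tcpfor((-130,185,260),.4);rel(P+[0,0,40],R)
E
```

```text
[ 0.33 -0.05  1.87 -0.    1.33  1.29]
turn [0.134, 0.505, -0.65] shift [-0.889, 0.85, 0.131]
```

Request:
step_arm(moves=[[[0.02,0.1,-0.15],[-0.2,0.2,0],-1],[[0.05,0.2,-0.3],[-0.4,0.4,0],-1],[[0.09,0.33,-0.45],[-0.6,0.6,0.05],-1],[[0.13,0.45,-0.6],[-0.8,0.8,0.1],-1],[[0.13,0.5,-0.65],[-0.89,0.85,0.13],-1],[[0.13,0.5,-0.65],[-0.89,0.85,0.13],-1],[[0.13,0.5,-0.65],[-0.89,0.85,0.13],-1],[[0.13,0.5,-0.65],[-0.89,0.85,0.13],-1]])

```text
clock: 20.75
eef_pos: [363.4, -97.7, 281.6]
tcp_rot: [3.139, -0.401, 1.135]
contact_force: [0.2, -0.1, 0.5]
opening: 0.001
grasp_force: 0.0
```

```bash
python3 - <<'E'
from h import *
np.set_printoptions(precision=1,suppress=True)
print(now()[0],telemetry.sense()['qpos'].round(2))
P,R=tcpfor((-14-77,182,80+92),.7);rel(P,R)
f=imaging.grab_frame('wrist');cv2.imwrite('pics/w10.png',f[:,:,::-1])
for n in ('lock_hold','size_hold'):
  for m in imaging.mark_of('wrist',n)[:2]:print(n,m,atz('wrist',m['xy'],90))
print(W2(CON,(-20,140.5,90)),W2(CON,(-20,-147.5,90)))
E
```

```text
[363.4 -97.7 281.6] [-0.7 -0.1  2.   0.4  1.3 -0.3]
turn [0.004, 0.381, -0.001] shift [-0.051, 0.014, 0.652]
lock_hold {'xy': [315.0, 158.2], 'conf': 0.69} [446.7 -23.2  90. ]
lock_hold {'xy': [50.6, 67.5], 'conf': 0.63} [188.7 229.9  90. ]
size_hold {'xy': [538.9, 161.1], 'conf': 0.59} [ 702.5 -146.2   90. ]
[446.1 -25.6  90. ] [ 707.4 -146.6   90. ]
```

Request:
step_arm(moves=[[[0,0.19,0],[-0.03,0.01,0.2],-1],[[0,0.38,0],[-0.05,0.014,0.4],-1],[[0,0.38,0],[-0.05,0.014,0.55],-1],[[0,0.38,0],[-0.05,0.014,0.65],-1],[[0,0.38,0],[-0.05,0.014,0.65],-1]])

```text
clock: 21.4
eef_pos: [383.4, -57.1, 157.3]
tcp_rot: [-3.137, -0.699, 1.134]
contact_force: [-0.8, -0.7, -0.1]
opening: -0.004
grasp_force: 0.0
```

```bash
python3 - <<'E'
from h import *
np.set_printoptions(precision=1,suppress=True)
print(now()[0],telemetry.sense()['qpos'].round(2))
P,R=tcpfor((-14,182,80),.7);rel(P,R)
P,R=tcpfor((-14,160,80),.7);rel(P,R)
E
```

```text
[383.4 -57.1 157.3] [-0.8  0.2  2.2  0.7  1.1 -0.8]
turn [-0.003, 0.001, -0.003] shift [-0.015, 0.012, 0.587]
turn [-0.003, 0.001, -0.003] shift [-0.015, 0.122, 0.587]
```

Advance beside the knob, then ease towards it.

Request:
step_arm(moves=[[[0,0,0],[-0.015,0.01,0.2],-1],[[0,0,0],[-0.015,0.01,0.4],-1],[[0,0,0],[-0.015,0.01,0.55],-1],[[0,0,0],[-0.015,0.01,0.58],-1],[[0,0,0],[-0.015,0.04,0.58],-1],[[0,0,0],[-0.015,0.07,0.58],-1],[[0,0,0],[-0.015,0.1,0.58],-1],[[0,0,0],[-0.015,0.13,0.58],-1]])

```text
clock: 22.2
eef_pos: [439.7, -6.2, 69.5]
tcp_rot: [3.135, -0.697, 1.14]
contact_force: [-2.0, 1.0, 1.6]
opening: 0.001
grasp_force: 1.2
```

```bash
cat > chk.py <<'E'
from h import *
np.set_printoptions(precision=1,suppress=True)
p,R=now();e=p-R.apply([0,0,19]);q=e[:2]-CON[:2];c,s=np.cos(CON[2]),np.sin(CON[2]);print('tip console',q[0]*c+q[1]*s,-q[0]*s+q[1]*c,e[2],telemetry.sense()['contact_force'])
for cam in ('wrist','scene','side'):
  f=imaging.grab_frame(cam);cv2.imwrite('pics/last_%s.png'%cam,f[:,:,::-1])
  for n in ('lock_hold','size_hold'):
    for m in imaging.mark_of(cam,n)[:2]:
      P=atz(cam,m['xy'],90);d=P[:2]-CON[:2];print(cam,n,round(m['conf'],2),np.array(m['xy']),'console',d[0]*c+d[1]*s,-d[0]*s+d[1]*c)
E
python3 chk.py
```

```text
tip console -17.283288250270267 154.5818843501989 84.09666783191011 [-2.   1.   1.6]
wrist lock_hold 0.84 [326.7 256.7] console -16.2653798960991 128.79318551812193
scene lock_hold 0.53 [262.4 218.1] console -18.652363411799477 124.75921819413796
scene size_hold 0.76 [336.3 287. ] console -9.498042680986927 -137.68749449428736
side lock_hold 0.51 [174.9 180.8] console 97.709962473102 473.2045287071731
side lock_hold 0.44 [258.9 212.8] console -26.48700920250179 133.33433182278733
side size_hold 0.54 [351.8 222.8] console -9.70263289465349 -140.59529209303818
```

Contact made at about 2.5 N and the knob is moving. I keep pushing.

Request:
step_arm(moves=[[[0,0,0],[0,0.06,0],-1],[[0,0,0],[0,0.12,0],-1],[[0,0,0],[0,0.18,0],-1],[[0,0,0],[0,0.24,0],-1],[[0,0,0],[0,0.3,0],-1],[[0,0,0],[0,0.36,0],-1],[[0,0,0],[0,0.4,0],-1],[[0,0,0],[0,0.4,0],-1]])

```text
clock: 23.45
eef_pos: [513.0, -39.9, 69.0]
tcp_rot: [3.135, -0.697, 1.139]
contact_force: [-0.5, 1.1, 0.3]
opening: 0.001
grasp_force: 0.0
```

Request:
step_arm(moves=[[[0,0,0],[0,0.025,0],-1],[[0,0,0],[0,0.025,0],-1]])

```text
clock: 23.65
eef_pos: [516.3, -41.3, 69.0]
tcp_rot: [3.137, -0.697, 1.139]
contact_force: [-0.6, 0.1, -0.3]
opening: 0.004
grasp_force: 0.3
```

Request:
step_arm(moves=[[[0,0,0],[0,0.02,0],-1],[[0,0,0],[0,0.02,0],-1]])

```text
clock: 23.85
eef_pos: [519.0, -42.5, 68.9]
tcp_rot: [3.138, -0.698, 1.139]
contact_force: [-3.6, 1.3, 0.5]
opening: -0.002
grasp_force: 1.8
```

```bash
python3 chk.py
```

```text
tip console -16.870504270795777 67.26732109309519 83.43025490379577 [-3.6  1.3  0.5]
wrist lock_hold 0.87 [323.9 259.7] console -17.541361071926097 43.654542675259094
scene lock_hold 0.72 [283.4 237.5] console -15.511436853136914 44.753041983609535
scene lock_hold 0.62 [225.1 124.5] console 108.97189066464159 475.01704318091856
scene size_hold 0.78 [336.4 287.4] console -10.022149988744424 -138.591651740638
side lock_hold 0.56 [172.5 182.9] console 81.70834466752777 473.9112216220477
side size_hold 0.58 [350.8 225.7] console -25.651831121236945 -140.21697774908432
```

Request:
step_arm(moves=[[[0,0,0],[0,0.02,0],-1],[[0,0,0],[0,0.02,0],-1]])

```text
clock: 24.5
eef_pos: [520.1, -42.7, 68.5]
tcp_rot: [-3.14, -0.698, 1.138]
contact_force: [-16.5, 1.3, 5.2]
opening: -0.001
grasp_force: 8.6
```

Request:
step_arm(moves=[[[0,0,0],[0,0.015,0],-1],[[0,0,0],[0,0.015,0],-1]])

```text
clock: 24.7
eef_pos: [520.7, -42.7, 68.4]
tcp_rot: [-3.136, -0.699, 1.138]
contact_force: [-24.7, 0.5, 10.2]
opening: -0.002
grasp_force: 13.5
```

Request:
step_arm(moves=[[[0,0,0],[0,0.01,0],-1],[[0,0,0],[0,0.01,0],-1]])

```text
clock: 24.9
eef_pos: [521.0, -42.7, 68.3]
tcp_rot: [-3.133, -0.7, 1.138]
contact_force: [-30.4, 0.1, 14.6]
opening: 0.0
grasp_force: 16.9
```

At the end stop: the force jumped to about 30 N and the tip sits where travel 0.100 puts it. I back off and retract.

Request:
step_arm(moves=[[[0,0,0],[0,-0.04,0],-1],[[0,0,0],[0,-0.09,0],-1],[[0,0,0],[0,-0.09,-0.2],-1],[[0,0,0],[0,-0.09,-0.4],-1],[[0,0,0],[0,-0.09,-0.6],-1],[[0,0,0],[0,-0.09,-0.6],-1]])

```text
clock: 25.5
eef_pos: [481.0, -113.2, 164.6]
tcp_rot: [3.126, -0.695, 1.142]
contact_force: [0.4, -0.0, -0.4]
opening: 0.005
grasp_force: 0.0
```

```bash
python3 chk.py; python3 - <<'E'
from h import *
P,R=tcpfor((-14-77,-60,80+92),.7);rel(P,R)
E
```

```text
tip console -96.95948372163564 72.29028674121531 179.1550990074478 [ 0.4 -0.  -0.4]
wrist lock_hold 0.93 [311.7 195.2] console -15.377889893418814 45.336188583384455
wrist size_hold 0.59 [504.6 198.3] console -18.22537234624447 -130.66861914308654
scene lock_hold 0.49 [281.8 241.1] console -25.20491871190997 38.79574459173509
scene lock_hold 0.47 [226.1 124.4] console 111.50003970061542 473.5084393845407
scene size_hold 0.45 [333.5 288. ] console -16.10386506663326 -135.64879877847923
side lock_hold 0.61 [286.4 216.4] console -24.828429261882043 48.950008238321345
side lock_hold 0.45 [172.3 182. ] console 87.46875276734872 477.6304378927953
side size_hold 0.66 [351.  225.1] console -22.382433467420405 -140.27587223845933
turn [0.003, 0.003, 0.001] shift [-0.0, 0.682, 0.02]
```

Request:
step_arm(moves=[[[0,0,0],[0,0.25,0.02],-1],[[0,0,0],[0,0.5,0.02],-1],[[0,0,0],[0,0.75,0.02],-1],[[0,0,0],[0,0.95,0.02],-1],[[0,0,0],[0,0.95,0.02],-1]])

```text
clock: 26.45
eef_pos: [656.3, -188.0, 157.8]
tcp_rot: [3.133, -0.697, 1.141]
contact_force: [1.0, 0.7, -0.6]
opening: 0.003
grasp_force: 0.0
```

```bash
python3 chk.py; python3 - <<'E'
from h import *
P,R=tcpfor((-14-77,-182,80+92),.7);rel(P,R);print(telemetry.sense()['qpos'].round(2))
for m in imaging.mark_of('wrist','stop')[:2]:
   P=atz('wrist',m['xy'],45);d=P[:2]-CON[:2];c,s=np.cos(CON[2]),np.sin(CON[2]);print('stop',m,d[0]*c+d[1]*s,-d[0]*s+d[1]*c)
E
```

```text
tip console -91.22340689203011 -118.37010101117967 172.37569644025317 [ 1.   0.7 -0.6]
wrist lock_hold 0.97 [100.4 198.8] console -17.179006041794707 48.852766562928636
wrist size_hold 0.58 [303.8 202.6] console -20.851242494335487 -133.67685132897162
wrist size_hold 0.25 [ 14.9 314. ] console -115.95273377257658 96.72381572038182
scene lock_hold 0.57 [225.8 125. ] console 109.30799963277201 471.87633698397656
scene lock_hold 0.45 [284.6 239.8] console -17.562574856782593 37.556814849650976
scene size_hold 0.55 [335.7 288.4] console -12.97851104470491 -139.5099019848047
side lock_hold 0.57 [286.1 218.4] console -35.751917960875986 46.823482862574096
side lock_hold 0.39 [171.2 180.7] console 95.15631051854339 485.71924567521467
side size_hold 0.5 [350.6 225.4] console -24.240207368938734 -139.43042575659862
turn [0.005, 0.003, 0.001] shift [-0.001, 0.342, 0.009]
[-0.64  0.57  1.6   0.73  1.24 -0.54]
stop {'xy': [191.0, 199.2], 'conf': 0.58} 1.8668776759065917 -18.585734828208736
```

Request:
step_arm(moves=[[[0,0,0],[0,0.2,0.01],-1],[[0,0,0],[0,0.33,0.01],-1],[[0,0,0],[0,0.33,0.15],-1],[[0,0,0],[0,0.33,0.35],-1],[[0,0,0],[0,0.33,0.5],-1],[[0,0,0],[0,0.33,0.58],-1],[[0,0,0],[0,0.33,0.58],-1]])

```text
clock: 27.65
eef_pos: [742.7, -145.2, 68.1]
tcp_rot: [3.141, -0.698, 1.138]
contact_force: [-0.2, 0.5, -0.2]
opening: -0.0
grasp_force: 0.0
```

```bash
python3 chk.py
```

```text
tip console -16.10201370246226 -178.91998924303672 82.68630315627587 [-0.2  0.5 -0.2]
wrist size_hold 0.59 [208.1 266. ] console -21.750864632545614 -141.07861262781657
scene lock_hold 0.61 [322.7 289.7] console -37.76262395158111 -123.70262277943291
scene lock_hold 0.46 [284.5 238.1] console -14.573039256403021 41.66966146319098
scene size_hold 0.43 [335.8 290.1] console -15.751517397799581 -142.87679071435446
side lock_hold 0.69 [283.4 218.2] console -36.74230192144946 54.71077248239574
side lock_hold 0.61 [173.  180.3] console 99.40355892918456 481.17724002432607
side size_hold 0.56 [349.1 224.6] console -21.1770580019275 -134.68834053285175
side size_hold 0.44 [272.7 233.8] console -123.13975654161001 60.97643082931561
```

Request:
step_arm(moves=[[[0,0,0],[0,-0.05,0],-1],[[0,0,0],[0,-0.1,0],-1],[[0,0,0],[0,-0.16,0],-1],[[0,0,0],[0,-0.22,0],-1],[[0,0,0],[0,-0.28,0],-1],[[0,0,0],[0,-0.34,0],-1],[[0,0,0],[0,-0.4,0],-1],[[0,0,0],[0,-0.44,0],-1]])

```text
clock: 28.9
eef_pos: [662.7, -109.3, 69.7]
tcp_rot: [3.137, -0.697, 1.139]
contact_force: [1.9, 0.4, 0.5]
opening: -0.002
grasp_force: 1.0
```

```bash
python3 chk.py
```

```text
tip console -17.09564928026377 -91.17888427250179 84.24831389898966 [1.9 0.4 0.5]
wrist lock_hold 0.81 [ 39.  258.1] console -16.628922443488268 42.51487404989888
wrist size_hold 0.59 [245.2 262.5] console -19.23830381022801 -71.9332998738202
scene lock_hold 0.61 [282.4 240.7] console -23.34484805837419 38.81259848256234
scene lock_hold 0.59 [223.2 122.6] console 109.425134311454 485.5773254417836
scene size_hold 0.57 [312.3 268.2] console -18.66741045611134 -65.94116391336883
side lock_hold 0.53 [286.5 217.4] console -30.118520332537273 47.178325935421604
side lock_hold 0.5 [172.6 182.9] console 81.79479951668299 473.5851319105092
side size_hold 0.39 [324.6 221.3] console -22.06901655524926 -64.22660003658754
```

Request:
step_arm(moves=[[[0,0,0],[0,-0.03,0],-1],[[0,0,0],[0,-0.06,0],-1],[[0,0,0],[0,-0.09,0],-1],[[0,0,0],[0,-0.115,0],-1],[[0,0,0],[0,-0.115,0],-1]])

```text
clock: 29.85
eef_pos: [642.1, -99.8, 69.5]
tcp_rot: [3.138, -0.697, 1.138]
contact_force: [1.0, -0.4, 0.6]
opening: -0.002
grasp_force: 0.1
```

Request:
step_arm(moves=[[[0,0,0],[0,-0.01,0],-1],[[0,0,0],[0,-0.015,0],-1]])

```text
clock: 30.05
eef_pos: [640.3, -99.0, 69.5]
tcp_rot: [3.136, -0.697, 1.139]
contact_force: [2.4, -0.4, -0.4]
opening: 0.001
grasp_force: 0.9
```

Request:
step_arm(moves=[[[0,0,0],[0,-0.01,0],-1],[[0,0,0],[0,-0.01,0],-1]])

```text
clock: 30.25
eef_pos: [638.3, -98.0, 69.4]
tcp_rot: [3.137, -0.697, 1.139]
contact_force: [1.3, 0.1, -0.5]
opening: 0.001
grasp_force: 0.7
```

Request:
step_arm(moves=[[[0,0,0],[0,-0.01,0],-1],[[0,0,0],[0,-0.01,0],-1]])

```text
clock: 30.45
eef_pos: [636.4, -97.2, 69.4]
tcp_rot: [3.137, -0.697, 1.139]
contact_force: [1.8, -0.8, 0.4]
opening: -0.001
grasp_force: 0.8
```

Request:
step_arm(moves=[[[0,0,0],[0,-0.01,0],-1],[[0,0,0],[0,-0.01,0],-1]])

```text
clock: 30.65
eef_pos: [634.6, -96.3, 69.4]
tcp_rot: [3.137, -0.697, 1.139]
contact_force: [0.6, -0.8, 1.2]
opening: 0.001
grasp_force: 0.8
```

Request:
step_arm(moves=[[[0,0,0],[0,-0.008,0],-1],[[0,0,0],[0,-0.008,0],-1]])

```text
clock: 30.85
eef_pos: [633.2, -95.7, 69.4]
tcp_rot: [3.137, -0.697, 1.139]
contact_force: [1.5, 0.2, 0.6]
opening: -0.002
grasp_force: 0.8
```

Request:
step_arm(moves=[[[0,0,0],[0,-0.008,0],-1],[[0,0,0],[0,-0.008,0],-1]])

```text
clock: 31.05
eef_pos: [632.7, -95.6, 69.6]
tcp_rot: [3.135, -0.697, 1.139]
contact_force: [4.8, -1.3, -0.2]
opening: 0.003
grasp_force: 2.0
```

Request:
step_arm(moves=[[[0,0,0],[0,-0.008,0],-1],[[0,0,0],[0,-0.008,0],-1]])

```text
clock: 31.25
eef_pos: [632.3, -95.6, 69.8]
tcp_rot: [3.132, -0.697, 1.139]
contact_force: [7.8, -2.7, -1.6]
opening: -0.001
grasp_force: 3.4
```

Request:
step_arm(moves=[[[0,0,0],[0,-0.006,0],-1],[[0,0,0],[0,-0.006,0],-1]])

```text
clock: 31.45
eef_pos: [632.0, -95.7, 70.0]
tcp_rot: [3.13, -0.696, 1.14]
contact_force: [10.4, -3.6, -1.4]
opening: -0.0
grasp_force: 4.5
```

The force rises steadily and motion has stopped, so the grip is against the stop. I back off and retract.

Request:
step_arm(moves=[[[0,0,0],[0,0.03,0],-1],[[0,0,0],[0,0.08,0],-1],[[0,0,0],[0,0.08,-0.2],-1],[[0,0,0],[0,0.08,-0.4],-1],[[0,0,0],[0,0.08,-0.65],-1],[[0,0,0],[0,0.08,-0.65],-1],[[0,0,0],[0,0.08,-0.65],-1]])

```text
clock: 32.15
eef_pos: [608.4, -177.0, 169.5]
tcp_rot: [3.136, -0.697, 1.139]
contact_force: [0.3, 0.6, -0.4]
opening: -0.001
grasp_force: 0.0
```

```bash
python3 chk.py; python3 - <<'E'
from h import *
for m in imaging.mark_of('wrist','stop')[:2]:
   P=atz('wrist',m['xy'],45);d=P[:2]-CON[:2];c,s=np.cos(CON[2]),np.sin(CON[2]);print('stop',m,d[0]*c+d[1]*s,-d[0]*s+d[1]*c)
for n in ('pocket','tray','mug'): print(n,[(round(m['conf'],2),m['xy'])for m in imaging.mark_of('scene',n)])
E
```

```text
tip console -101.37297759103193 -70.35835504959245 184.10991477426757 [ 0.3  0.6 -0.4]
wrist lock_hold 0.72 [162.  192.7] console -15.052299039880683 43.318095443913585
wrist size_hold 0.77 [248.8 198.8] console -21.201899110015177 -38.88960342767485
scene lock_hold 0.68 [283.1 237. ] console -15.137038238965404 46.38416373785707
scene lock_hold 0.46 [222.8 122.9] console 107.75492068443626 485.2213655115178
scene size_hold 0.54 [306.3 259.3] console -13.470859409385149 -38.4287482628196
side lock_hold 0.69 [287.1 217.2] console -28.59068600153033 45.78277834114569
side lock_hold 0.57 [173.2 180.4] console 98.90732287257302 480.17285166081786
side size_hold 0.42 [316.2 221.5] console -29.42250282102573 -41.20003183817201
stop {'xy': [238.2, 195.3], 'conf': 0.74} 2.3446921496307507 -23.109379922481317
pocket [(0.91, [312.6, 418.8]), (0.52, [320.3, 150.3])]
tray [(0.69, [319.9, 146.4])]
mug [(0.93, [371.9, 172.3])]
```

```bash
python3 -c "
from rig import r
print(r.sign_off())"
```

```text
the job is handed in; nothing more can be done
None
```

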